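# Clear two stacks of stripped appliance parts into their trays

### The arm

A 7-joint arm with a two-finger parallel gripper is mounted at the origin on the work surface. World frame = base frame: x ahead of the robot, y to its left, z up, the work surface at z = 0. Lengths are in mm, angles in rad, forces in N, time in s.
With the tool pointing down it reaches from about 400 to 875 mm from the base axis. Payload 4.4 kg.
Tool frame: the origin (TCP) lies between the finger pads; the fingertips stand 22 mm ahead of it and the grasp point (between the pads) lies 3 mm ahead of it; z points along the fingers, y is the line along which they close (so a half turn about z gives the same grasp; the last joint's range is limited). The gripper opens to 85 mm and grips with 20 to 120 N. Pads are 22 mm wide; open, the fingers measure 114 mm over their backs; the gripper's body (76 mm by 85 mm) begins 54 mm behind the grasp point. The pads swing forward as they close: fully open they stand 13 mm farther back than shut.
Start: joints at [-1.355, 0.628, 0.038, 1.517, -0.027, 0.996, -0.02], TCP at [180.731, 624.383, 253.313] pointing down, gripper open.
Joint ranges: [-3.06, 3.06], [-0.37, 2.12], [-1.25, 1.32], [0.18, 2.47], [-1.1, 4.24], [0.23, 1.98], [-2.94, 2.94]. Speed limits (rad/s): [2.57, 2.57, 3.14, 3.14, 3.14, 3.14, 3.14].

### API

Orientations are given as [roll, pitch, yaw] about the fixed x, y, z axes, in that order (R = Rz(yaw) Ry(pitch) Rx(roll)).
In Python, from cell import ctrl gives the robot as it stands.
- The arm moves only by the tool step_arm, never from a script. Its argument "plan" is a list of rows, each an object of numbers: "dx", "dy", "dz": the shift along the tool's x, y, z scaled (see below); "ax", "ay", "az": the turn, a rotation vector about the tool's x, y, z scaled (see below); "gripper": the opening, from 0 (shut) to 1 (fully open). A call has 1 to 20 rows; each row shifts and turns the commanded pose from where the row before left it, along the tool's axes as they then stand; what a row does not reach is not made up. The controller multiplies each number of a shift by 0.3 m and each number of a turn by 90 degrees. A row lasts 1/8 s, in which the tool goes at most 62.5 mm and 10.7 degrees, less where a joint would pass 70% of its speed; a pose out of reach is approached as far as the arm can. A call with a number of a shift or a turn outside -1 to 1 is refused whole. A call with a gripper value outside its range is refused whole. The fingers move at their own pace and stop on an object; the grip force is fixed at half the most. Time passes only in rows, so rows that do not move let the fingers close. It gives the time, the measured TCP pose, the force, the opening and the grip force at its end, in the units of the state.
- ctrl.read_state(): the state, without advancing time (a new reading comes with each control period).
- ctrl.get_image(name): name is "scene" or "top"; returns a dict with "color" (400x640x3 uint8, red, green, blue), "range_z" (400x640 float32, mm along the optical axis (not along the pixel's ray), 0 where there is no reading), "fx", "fy", "cx", "cy" (pixels), "T" (4x4, takes a point from camera to world coordinates). Camera axes: x right, y down, z forward; pixel columns grow to the right and rows downward; lengths in mm; the calibration is good to about 2 mm. A picture is of the moment at which its call begins.
- ctrl.finish_job(): hands the job in; it is judged then, once.
The state is a dict: "clock": time; "qpos": joint angles; "qd": joint speeds; "tau": joint torques, N m; "eef_pos": TCP position; "tool_rot": TCP orientation; "force": force on the tool from outside, world axes, zero at the start; "torque": the same for the moment, N m; "width": finger opening in mm; "gripper_force": force on a finger pad.
Only numpy, scipy, OpenCV 4.12 (cv2) and the standard library are available. Lean on these libraries where they do the work, as an engineer would, in place of code of your own. Each camera call takes 0.05 s, during which the arm holds its last target. There are 200 camera calls.

### The job

An appliance has been stripped and its parts piled in two stacks on the repair bench. Take the stacks apart and lay every part, same side up as it lies now, flat inside the white tray made for its shape: the aluminium capacitor can in the small round dish, the black pump cap in the large round dish, the steel ring over the post of the post stand, the finned heat sink in the long tray and the transformer in the square tray. Put each one down gently rather than dropping it, and let go of everything at the end.

Things in the scene. Friction and masses are not known exactly. Their poses are not given: they have to be found in the camera images.
- capacitor: Small upright aluminium can, a plain cylinder 28 mm in diameter and 32 mm high, about 50 g. At the start it stands on the pump cap as the third and top level of one stack. Origin: centre of its underside; z up.
- pump_cap: Black plastic cylinder 52 mm in diameter and 30 mm high with flat top and bottom and a shallow groove for looks around its side, about 120 g. At the start on the second level of a stack, lying on the heat sink or on the transformer, with the capacitor on it. Origin: centre of its underside; z up.
- ring_magnet: Plain steel ring, outer diameter 50 mm, hole 28 mm right through, 30 mm high, about 160 g. At the start on the second level of the other stack, lying flat on the heat sink or on the transformer, with nothing on it. Origin: centre of its underside; z up.
- heat_sink: Aluminium heat sink, a block 96 mm (its x) by 40 mm (its y) by 30 mm high, with fins on top running along x and flat long sides, about 220 g. Bottom of one stack, standing on the bench. Origin: centre of its underside; z up.
- transformer: Dark steel transformer core with copper windings showing in its top, a block 62 mm (its x) by 60 mm (its y) by 30 mm high, about 380 g. Bottom of the other stack, standing on the bench. Origin: centre of its underside; z up.
- small_dish: Small white round dish, fixed to the bench: inner diameter 50 mm, outer 56 mm, rim 10 mm high, floor 3 mm thick. Place of the capacitor. Origin: centre of its underside; z up.
- large_dish: Large white round dish, fixed to the bench: inner diameter 74 mm, outer 80 mm, rim 10 mm high, floor 3 mm thick. Place of the pump cap. Origin: centre of its underside; z up.
- post_stand: White disc 76 mm in diameter and 5 mm thick, without a rim, fixed to the bench, with an upright steel post 10 mm in diameter in its centre whose top is 30 mm above the bench. Place of the ring, which goes over the post and lies flat on the disc. Origin: centre of its underside; z up.
- long_tray: Long white rectangular tray, fixed to the bench: inside 118 mm (its x) by 58 mm (its y), outside 124 by 64 mm, rim 10 mm high, floor 3 mm thick. Place of the heat sink, long side along the tray's x, either way round. Origin: centre of its underside; z up.
- square_tray: Nearly square white tray, fixed to the bench: inside 86 mm (its x) by 84 mm (its y), outside 92 by 90 mm, rim 10 mm high, floor 3 mm thick. Place of the transformer, sides parallel to the tray's, any way round. Origin: centre of its underside; z up.
Mind the look-alikes: they are no part of the job. Leave any brown look-alike of the long_tray alone.

How it is judged:
By the outcome, as a careful person would: the job done as asked, in the order asked, and still so for the second after the job is handed in, with the robot touching nothing.
It also fails if it takes over 141 s, if anything falls off the work surface, if the arm or the gripper's body presses on something with over 40 N, if the wrist force passes 120 N, or if a joint passes its speed limit or range.

## Working session

There is one attempt and no reset: what is moved stays moved. The work goes in short steps, Python scripts to look and compute and a tool call to move; the robot and the scene stay as the last step left them, time stands still between calls to the robot, and variables do not carry over. Pictures are saved under pics/ and viewed, at most 14 in all, crops included, and the job is handed in when it is done.

Besides the shell and the picture viewer there is one more tool, called by a JSON object that holds its "method" and its "body", one argument or row to a line. step_arm: Moves the arm, as the interface text tells. Shifts and turns lie within -1 to 1; 1 stands for 0.3 m of shift or 90 degrees of turn. Its arguments: {"type":"object","properties":{"plan":{"type":"array"}},"required":["plan"]}

```bash
mkdir -p pics; ls; python3 - <<'E'
from cell import ctrl
import cv2,numpy as np
s=ctrl.read_state(); print({k:np.round(v,3).tolist() for k,v in s.items()})
for n in("scene","top"):
    i=ctrl.get_image(n); cv2.imwrite(f"pics/{n}0.png",i["color"][...,::-1]); np.savez(f"{n}0.npz",**i)
    print(n,i["fx"],i["fy"],i["cx"],i["cy"],np.round(i["T"],3).tolist())
E
```

```text
pics
{'clock': 0.0, 'qpos': [-1.355, 0.629, 0.038, 1.518, -0.027, 0.996, -0.02], 'qd': [0.0, -0.0, -0.001, -0.0, -0.0, 0.0, -0.001], 'tau': [0.0, -56.339, 1.227, -19.345, 0.011, 0.01, -0.0], 'eef_pos': [180.563, 623.834, 252.429], 'tool_rot': [-3.14, 0.0, 2.86], 'force': [0.267, 0.535, -0.299], 'torque': [0.006, -0.046, -0.024], 'gripper_force': 0.0, 'width': 85.348}
scene 392.15089328192795 392.15089328192795 317.3424635706148 196.17033533736648 [[0.849, 0.335, -0.41, 939.836], [0.529, -0.505, 0.682, -738.322], [0.022, -0.795, -0.606, 737.75], [0.0, 0.0, 0.0, 1.0]]
top 479.0238563759896 479.0238563759896 313.6784681911613 197.62343491973292 [[0.005, -0.981, 0.196, 244.955], [-1.0, -0.003, 0.009, 7.335], [-0.008, -0.196, -0.981, 1231.504], [0.0, 0.0, 0.0, 1.0]]
```

View pics/scene0.png

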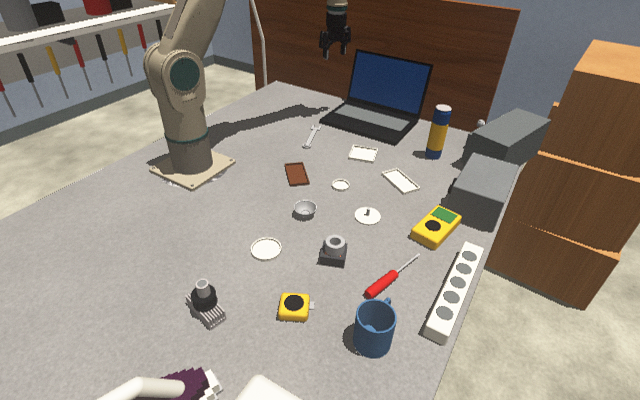

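View pics/top0.png

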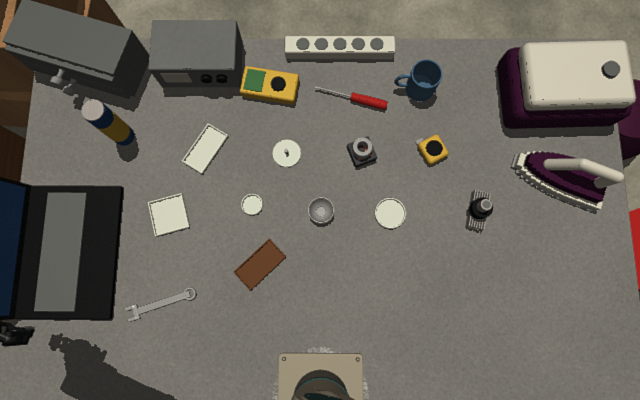

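The top view shows these parts and trays:
- Transformer with the ring on it at (362,151), and heat sink with cap and can at (480,208).
- Long tray at (205,149), square tray at (168,215), and post stand at (287,153).
- Round candidates: small white dish (252,204), grey steel bowl (321,211), large white dish (390,213). The two white ones fit, the grey bowl is a decoy.
- Rectangular candidates: white (205,149) and brown (260,264). White is the long tray.

I'll measure next and make one enlarged crop to confirm.

```bash
cat > h.py <<'E'
import numpy as np,cv2
def rays(i,uv):
    uv=np.asarray(uv,float).reshape(-1,2)
    d=np.c_[(uv[:,0]-i["cx"])/i["fx"],(uv[:,1]-i["cy"])/i["fy"],np.ones(len(uv))]
    return i["T"][:3,3],d@i["T"][:3,:3].T
def plane(i,uv,z):
    o,d=rays(i,uv); return o+d*((z-o[2])/d[:,2])[:,None]
def cloud(i):
    v,u=np.mgrid[:400,:640]; o,d=rays(i,np.c_[u.ravel(),v.ravel()])
    return (o+d*i["range_z"].reshape(-1,1)).reshape(400,640,3)
def rect(P):
    (c,wh,a)=cv2.minAreaRect(np.float32(P[:,:2])); 
    if wh[0]<wh[1]: wh=wh[::-1]; a+=90
    return np.round(c,1),np.round(wh,1),round((a+90)%180-90,1)
E
python3 - <<'E'
from h import *
i=dict(np.load("top0.npz")); C=cloud(i); rgb=i["color"].astype(int)
W=((rgb.min(2)>150)&(rgb.max(2)-rgb.min(2)<45)).astype(np.uint8)
B=(rgb[...,0]-rgb[...,2]>40).astype(np.uint8)
n,l,st,ce=cv2.connectedComponentsWithStats(W)
for name,uv in dict(long=(205,149),square=(168,215),small=(252,204),large=(390,213),post=(280,150)).items():
    m=(l==l[uv[1],uv[0]]).astype(np.uint8)
    c=max(cv2.findContours(m,0,1)[0],key=cv2.contourArea)
    z=5 if name=="post" else 10
    P=plane(i,c.reshape(-1,2),z); e=cv2.fitEllipse(np.float32(P[:,:2])) 
    print(name,m.sum(),"rect",*rect(P),"ell",np.round(e[0],1),np.round(e[1],1),"medz",np.median(C[...,2][m>0]).round(1))
for name,(u,v),bands in [("TR",(362,151),[(20,36),(50,70)]),("HS",(480,208),[(20,36),(52,68),(84,100)])]:
    for k in("top","scene"):
        j=dict(np.load(k+"0.npz")); D=cloud(j)
        c0=plane(i,[(u,v)],40)[0]
        near=np.hypot(*(D[...,:2]-c0[:2]).transpose(2,0,1))<75
        zz=D[...,2][near]; 
        for a,b in bands:
            P=D[near&(D[...,2]>a)&(D[...,2]<b)]
            if len(P)<5: print(k,"few",a);continue
            t=np.percentile(P[:,2],[10,50,90]).round(1); print(name,k,(a,b),len(P),"z",t,"rect",*rect(P))
cr=[cv2.resize(i["color"][y:y+70,x:x+90],None,fx=4.2,fy=4.2,interpolation=2) for x,y in((160,115),(315,115),(435,170),(225,175))]
cv2.imwrite("pics/crop1.png",np.vstack([np.hstack(cr[:2]),np.hstack(cr[2:])])[...,::-1])
E
```

```text
long 963 rect [624.3 310.1] [123.6  63.8] -31.5 ell [622.2 310.9] [ 68.1 151. ] medz 3.3
square 1048 rect [445.5 393.8] [91.  83.8] 15.8 ell [443.6 392.2] [ 96.6 100.2] medz 3.3
small 287 rect [471.5 179.8] [49.3 47.4] -88.5 ell [470.4 178.4] [45.6 50.9] medz 3.2
large 650 rect [ 448.1 -178.8] [77.6 70.6] -89.8 ell [ 448.3 -178.1] [70.7 75.8] medz 3.1
post 571 rect [611.3  91.4] [72.1 71.9] 1.2 ell [612.2  92.1] [71.7 72.5] medz 5.0
TR top (20, 36) 290 z [25.  29.4 33. ] rect [ 611.4 -106.2] [62.6 61. ] 21.8
TR top (50, 70) 224 z [55.5 59.3 62.2] rect [ 612.5 -104.4] [49.8 46.3] -0.9
TR scene (20, 36) 251 z [24.2 28.2 32.3] rect [ 613.5 -109.1] [63.3 62.7] 24.2
TR scene (50, 70) 216 z [52.2 57.6 59.4] rect [ 615.9 -107.6] [49.9 47.2] -89.9
HS top (20, 36) 282 z [23.  28.6 32.9] rect [ 458.5 -398.3] [97.8 48.7] -12.7
HS top (52, 68) 208 z [56.6 59.9 63.2] rect [ 456.3 -397.9] [51.  50.4] -60.1
HS top (84, 100) 113 z [88.5 92.2 94.9] rect [ 457.3 -397.1] [27.5 26. ] -88.2
HS scene (20, 36) 347 z [21.5 28.1 33.9] rect [ 459.6 -401.6] [98.  50.6] -16.4
HS scene (52, 68) 280 z [56.  58.7 61.9] rect [ 461.2 -402.7] [50.9 46.7] 53.1
HS scene (84, 100) 131 z [86.8 90.4 91.8] rect [ 460.1 -399.9] [26.9 26.7] -88.4
```

View pics/crop1.png

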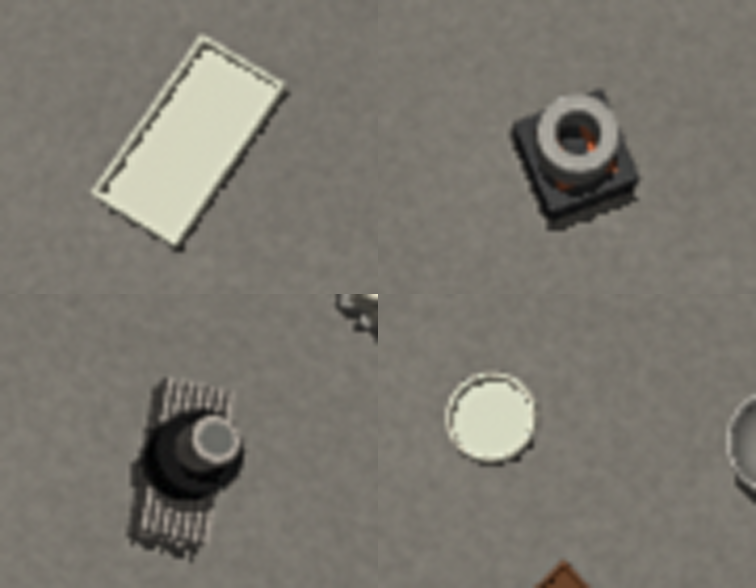

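The crop confirms it: plain white long tray, ring with a hole on the transformer, can on cap on heat sink, and a white small dish next to the grey bowl. I'll cross-check the trays from the scene view before setting out.

```bash
python3 - <<'E'
from h import *
i=dict(np.load("scene0.npz")); rgb=i["color"].astype(int)
W=((rgb.min(2)>140)&(rgb.max(2)-rgb.min(2)<45)).astype(np.uint8)
n,l,st,ce=cv2.connectedComponentsWithStats(W)
for name,uv in dict(long=(401,181),square=(364,153),small=(341,185),large=(266,249),post=(360,218)).items():
    m=(l==l[uv[1],uv[0]]).astype(np.uint8)
    c=max(cv2.findContours(m,0,1)[0],key=cv2.contourArea)
    P=plane(i,c.reshape(-1,2),5 if name=="post" else 10); e=cv2.fitEllipse(np.float32(P[:,:2]))
    print(name,m.sum(),"rect",*rect(P),"ell",np.round(e[0],1),np.round(e[1],1))
E
```

```text
long 141591 rect [318.1  14.7] [1938.2 1516.5] -0.4 ell [316.1  47. ] [1377.8 1858. ]
square 141591 rect [318.1  14.7] [1938.2 1516.5] -0.4 ell [316.1  47. ] [1377.8 1858. ]
small 141591 rect [318.1  14.7] [1938.2 1516.5] -0.4 ell [316.1  47. ] [1377.8 1858. ]
large 141591 rect [318.1  14.7] [1938.2 1516.5] -0.4 ell [316.1  47. ] [1377.8 1858. ]
post 141591 rect [313.8  19.9] [1951.5 1526.9] -0.4 ell [311.8  52.4] [1387.2 1870.8]
```

{"method": "step_arm", "body": {
  "plan": [
    {"az": 0.1174},
    {"az": 0.1174},
    {"az": 0.1174},
    {"az": 0.1174},
    {"az": 0.1174},
    {"az": 0.1174},
    {"az": 0.1174},
    {"dx": -0.139, "dy": 0.1},
    {"dx": -0.139, "dy": 0.1},
    {"dx": -0.139, "dy": 0.1},
    {"dx": -0.139, "dy": 0.1},
    {"dx": -0.139, "dy": 0.1},
    {"dx": -0.139, "dy": 0.1},
    {"dx": -0.139, "dy": 0.1},
    {"dx": -0.139, "dy": 0.1},
    {"dx": -0.139, "dy": 0.1}
  ]
}}

```text
invalid input
```

{"method": "step_arm", "body": {
  "plan": [
    {"dx": 0, "dy": 0, "dz": 0, "ax": 0, "ay": 0, "az": 0.1174, "gripper": 1},
    {"dx": 0, "dy": 0, "dz": 0, "ax": 0, "ay": 0, "az": 0.1174, "gripper": 1},
    {"dx": 0, "dy": 0, "dz": 0, "ax": 0, "ay": 0, "az": 0.1174, "gripper": 1},
    {"dx": 0, "dy": 0, "dz": 0, "ax": 0, "ay": 0, "az": 0.1174, "gripper": 1},
    {"dx": 0, "dy": 0, "dz": 0, "ax": 0, "ay": 0, "az": 0.1174, "gripper": 1},
    {"dx": 0, "dy": 0, "dz": 0, "ax": 0, "ay": 0, "az": 0.1174, "gripper": 1},
    {"dx": 0, "dy": 0, "dz": 0, "ax": 0, "ay": 0, "az": 0.1174, "gripper": 1},
    {"dx": -0.139, "dy": 0.1, "dz": 0, "ax": 0, "ay": 0, "az": 0, "gripper": 1},
    {"dx": -0.139, "dy": 0.1, "dz": 0, "ax": 0, "ay": 0, "az": 0, "gripper": 1},
    {"dx": -0.139, "dy": 0.1, "dz": 0, "ax": 0, "ay": 0, "az": 0, "gripper": 1},
    {"dx": -0.139, "dy": 0.1, "dz": 0, "ax": 0, "ay": 0, "az": 0, "gripper": 1},
    {"dx": -0.139, "dy": 0.1, "dz": 0, "ax": 0, "ay": 0, "az": 0, "gripper": 1},
    {"dx": -0.139, "dy": 0.1, "dz": 0, "ax": 0, "ay": 0, "az": 0, "gripper": 1},
    {"dx": -0.139, "dy": 0.1, "dz": 0, "ax": 0, "ay": 0, "az": 0, "gripper": 1},
    {"dx": -0.139, "dy": 0.1, "dz": 0, "ax": 0, "ay": 0, "az": 0, "gripper": 1},
    {"dx": -0.139, "dy": 0.1, "dz": 0, "ax": 0, "ay": 0, "az": 0, "gripper": 1}
  ]
}}

```text
clock: 2.1
eef_pos: [450.6, 247.2, 253.1]
tool_rot: [-3.141, 0.0, 1.569]
force: [1.6, 0.6, 0.1]
width: 85.5
gripper_force: 0.0
```

```bash
python3 - <<'E'
from h import *
i=dict(np.load("scene0.npz")); rgb=i["color"].astype(int)
W=((rgb.min(2)>185)).astype(np.uint8)
n,l,st,ce=cv2.connectedComponentsWithStats(W)
for name,uv in dict(long=(401,181),square=(364,153),small=(341,185),large=(266,249),post=(360,218)).items():
    m=(l==l[uv[1],uv[0]]).astype(np.uint8)
    c=max(cv2.findContours(m,0,1)[0],key=cv2.contourArea)
    P=plane(i,c.reshape(-1,2),5 if name=="post" else 10); e=cv2.fitEllipse(np.float32(P[:,:2]))
    print(name,rgb[uv[1],uv[0]],m.sum(),"rect",*rect(P),"ell",np.round(e[0],1),np.round(e[1],1))
E
```

```text
long [253 251 246] 399 rect [624.6 309.9] [130.8  68.3] -32.8 ell [624.9 309.4] [ 73.4 151.9]
square [253 251 246] 306 rect [445.1 395.9] [96.3 94.6] -74.0 ell [446.1 394.5] [101.5 110.7]
small [253 251 246] 138 rect [474.  179.6] [61.1 54.6] -59.8 ell [473.4 178.9] [53.3 56.3]
large [252 251 246] 521 rect [ 451.2 -179.1] [80.8 79.8] -89.6 ell [ 451.3 -179.5] [78.8 80.3]
post [252 251 245] 338 rect [613.7  91.1] [73.6 72.4] 33.3 ell [613.3  91. ] [74.1 75.5]
```

{"method": "step_arm", "body": {
  "plan": [
    {"dx": -0.165, "dy": 0.033, "dz": 0, "ax": 0, "ay": 0, "az": 0, "gripper": 1},
    {"dx": -0.165, "dy": 0.033, "dz": 0, "ax": 0, "ay": 0, "az": 0, "gripper": 1},
    {"dx": -0.165, "dy": 0.033, "dz": 0, "ax": 0, "ay": 0, "az": 0, "gripper": 1},
    {"dx": -0.165, "dy": 0.033, "dz": 0, "ax": 0, "ay": 0, "az": 0, "gripper": 1},
    {"dx": -0.165, "dy": 0.033, "dz": 0, "ax": 0, "ay": 0, "az": 0, "gripper": 1},
    {"dx": -0.19, "dy": -0.02, "dz": 0.048, "ax": 0, "ay": 0, "az": 0, "gripper": 1},
    {"dx": -0.19, "dy": -0.02, "dz": 0.048, "ax": 0, "ay": 0, "az": 0, "gripper": 1},
    {"dx": -0.19, "dy": -0.02, "dz": 0.048, "ax": 0, "ay": 0, "az": 0, "gripper": 1},
    {"dx": -0.19, "dy": -0.02, "dz": 0.048, "ax": 0, "ay": 0, "az": 0, "gripper": 1},
    {"dx": -0.19, "dy": -0.02, "dz": 0.048, "ax": 0, "ay": 0, "az": 0, "gripper": 1},
    {"dx": -0.19, "dy": -0.02, "dz": 0.048, "ax": 0, "ay": 0, "az": 0, "gripper": 1},
    {"dx": -0.19, "dy": -0.02, "dz": 0.048, "ax": 0, "ay": 0, "az": 0, "gripper": 1},
    {"dx": 0, "dy": 0, "dz": 0, "ax": 0, "ay": 0, "az": 0, "gripper": 1}
  ]
}}

```text
clock: 3.72
eef_pos: [452.8, -403.7, 151.2]
tool_rot: [-3.139, 0.003, 1.561]
force: [0.3, -0.0, -0.5]
width: 85.7
gripper_force: 0.0
```

{"method": "step_arm", "body": {
  "plan": [
    {"dx": 0, "dy": 0, "dz": 0.04, "ax": 0, "ay": 0, "az": 0, "gripper": 1},
    {"dx": 0, "dy": 0, "dz": 0, "ax": 0, "ay": 0, "az": 0, "gripper": 1},
    {"dx": 0, "dy": 0, "dz": 0, "ax": 0, "ay": 0, "az": 0, "gripper": 1}
  ]
}}

```text
clock: 4.1
eef_pos: [457.0, -396.4, 140.5]
tool_rot: [3.142, -0.001, 1.571]
force: [-0.4, -0.3, 0.0]
width: 85.3
gripper_force: 0.0
```

{"method": "step_arm", "body": {
  "plan": [
    {"dx": -0.006, "dy": 0.005, "dz": 0.05, "ax": 0, "ay": 0, "az": 0, "gripper": 1},
    {"dx": 0, "dy": 0, "dz": 0.05, "ax": 0, "ay": 0, "az": 0, "gripper": 1},
    {"dx": 0, "dy": 0, "dz": 0.05, "ax": 0, "ay": 0, "az": 0, "gripper": 1},
    {"dx": 0, "dy": 0, "dz": 0, "ax": 0, "ay": 0, "az": 0, "gripper": 1},
    {"dx": 0, "dy": 0, "dz": 0, "ax": 0, "ay": 0, "az": 0, "gripper": 1},
    {"dx": 0, "dy": 0, "dz": 0, "ax": 0, "ay": 0, "az": 0, "gripper": 0},
    {"dx": 0, "dy": 0, "dz": 0, "ax": 0, "ay": 0, "az": 0, "gripper": 0},
    {"dx": 0, "dy": 0, "dz": 0, "ax": 0, "ay": 0, "az": 0, "gripper": 0},
    {"dx": 0, "dy": 0, "dz": 0, "ax": 0, "ay": 0, "az": 0, "gripper": 0},
    {"dx": 0, "dy": 0, "dz": 0, "ax": 0, "ay": 0, "az": 0, "gripper": 0},
    {"dx": 0, "dy": 0, "dz": 0, "ax": 0, "ay": 0, "az": 0, "gripper": 0}
  ]
}}

```text
clock: 5.48
eef_pos: [458.0, -400.0, 96.1]
tool_rot: [3.141, 0.001, 1.569]
force: [-0.2, 1.3, 5.9]
width: 25.8
gripper_force: 59.0
```

{"method": "step_arm", "body": {
  "plan": [
    {"dx": 0, "dy": 0, "dz": -0.03, "ax": 0, "ay": 0, "az": 0, "gripper": 0},
    {"dx": 0, "dy": 0, "dz": -0.1, "ax": 0, "ay": 0, "az": 0, "gripper": 0},
    {"dx": 0, "dy": 0, "dz": -0.15, "ax": 0, "ay": 0, "az": 0, "gripper": 0},
    {"dx": 0.15, "dy": 0.01, "dz": 0, "ax": 0, "ay": 0, "az": 0, "gripper": 0},
    {"dx": 0.19, "dy": 0.03, "dz": 0, "ax": 0, "ay": 0, "az": 0, "gripper": 0},
    {"dx": 0.19, "dy": 0.03, "dz": 0, "ax": 0, "ay": 0, "az": 0, "gripper": 0},
    {"dx": 0.19, "dy": 0.03, "dz": 0, "ax": 0, "ay": 0, "az": 0, "gripper": 0},
    {"dx": 0, "dy": 0, "dz": 0, "ax": 0, "ay": 0, "az": 0, "gripper": 0}
  ]
}}

```text
clock: 6.48
eef_pos: [489.2, -177.4, 179.3]
tool_rot: [-3.141, -0.004, 1.578]
force: [0.2, -0.7, -0.4]
width: 25.4
gripper_force: 59.0
```

```bash
cat >> h.py <<'E'
def look(ctrl,tag,boxes):
    out=[]
    for n,x,y,w,hh in boxes:
        i=ctrl.get_image(n); np.savez(f"{n}_{tag}.npz",**i)
        out.append(cv2.resize(i["color"][y:y+hh,x:x+w],(400,400*hh//w),interpolation=2))
    H=max(o.shape[0] for o in out)
    out=[cv2.copyMakeBorder(o,0,H-o.shape[0],0,0,0) for o in out]
    cv2.imwrite(f"pics/{tag}.png",np.hstack(out)[...,::-1])
E
python3 - <<'E'
from cell import ctrl
from h import *
look(ctrl,"cap_held",[("scene",150,160,200,180),("top",340,140,200,180)])
E
```

```text
(no output)
```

View pics/cap_held.png

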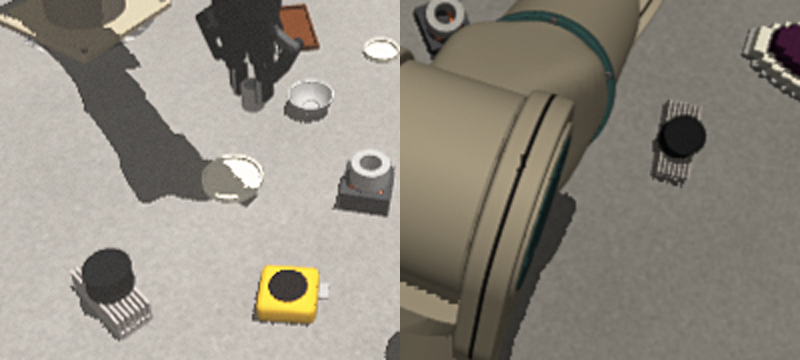

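The can is held upright at about (252,95) in the left crop, and the cap is undisturbed on the heat sink. Next is the small dish.

{"method": "step_arm", "body": {
  "plan": [
    {"dx": 0.198, "dy": -0.009, "dz": 0, "ax": 0, "ay": 0, "az": 0, "gripper": 0},
    {"dx": 0.198, "dy": -0.009, "dz": 0, "ax": 0, "ay": 0, "az": 0, "gripper": 0},
    {"dx": 0.198, "dy": -0.009, "dz": 0, "ax": 0, "ay": 0, "az": 0, "gripper": 0},
    {"dx": 0.198, "dy": -0.009, "dz": 0, "ax": 0, "ay": 0, "az": 0, "gripper": 0},
    {"dx": 0.198, "dy": -0.009, "dz": 0, "ax": 0, "ay": 0, "az": 0, "gripper": 0},
    {"dx": 0.18, "dy": -0.009, "dz": 0.08, "ax": 0, "ay": 0, "az": 0, "gripper": 0},
    {"dx": 0, "dy": 0, "dz": 0.15, "ax": 0, "ay": 0, "az": 0, "gripper": 0},
    {"dx": 0, "dy": 0, "dz": 0.1, "ax": 0, "ay": 0, "az": 0, "gripper": 0},
    {"dx": 0, "dy": 0, "dz": 0, "ax": 0, "ay": 0, "az": 0, "gripper": 0},
    {"dx": 0, "dy": 0, "dz": 0, "ax": 0, "ay": 0, "az": 0, "gripper": 0},
    {"dx": 0, "dy": 0, "dz": 0, "ax": 0, "ay": 0, "az": 0, "gripper": 0}
  ]
}}

```text
clock: 7.95
eef_pos: [473.9, 166.9, 81.9]
tool_rot: [3.139, -0.001, 1.568]
force: [-0.1, -0.4, -0.6]
width: 25.6
gripper_force: 59.1
```

{"method": "step_arm", "body": {
  "plan": [
    {"dx": 0.041, "dy": -0.004, "dz": 0, "ax": 0, "ay": 0, "az": 0, "gripper": 0},
    {"dx": 0, "dy": 0, "dz": 0.06, "ax": 0, "ay": 0, "az": 0, "gripper": 0},
    {"dx": 0, "dy": 0, "dz": 0.04, "ax": 0, "ay": 0, "az": 0, "gripper": 0},
    {"dx": 0, "dy": 0, "dz": 0.025, "ax": 0, "ay": 0, "az": 0, "gripper": 0},
    {"dx": 0, "dy": 0, "dz": 0.01, "ax": 0, "ay": 0, "az": 0, "gripper": 0},
    {"dx": 0, "dy": 0, "dz": 0, "ax": 0, "ay": 0, "az": 0, "gripper": 0},
    {"dx": 0, "dy": 0, "dz": 0, "ax": 0, "ay": 0, "az": 0, "gripper": 0}
  ]
}}

```text
clock: 8.82
eef_pos: [471.7, 179.5, 40.3]
tool_rot: [3.141, -0.0, 1.569]
force: [0.3, 0.1, -0.5]
width: 26.0
gripper_force: 59.1
```

{"method": "step_arm", "body": {
  "plan": [
    {"dx": 0, "dy": 0, "dz": 0.004, "ax": 0, "ay": 0, "az": 0, "gripper": 0},
    {"dx": 0, "dy": 0, "dz": 0, "ax": 0, "ay": 0, "az": 0, "gripper": 0}
  ]
}}

```text
clock: 9.07
eef_pos: [471.7, 179.6, 39.0]
tool_rot: [3.141, -0.0, 1.569]
force: [-0.3, -0.7, 1.6]
width: 25.7
gripper_force: 59.4
```

{"method": "step_arm", "body": {
  "plan": [
    {"dx": 0, "dy": 0, "dz": 0.002, "ax": 0, "ay": 0, "az": 0, "gripper": 0},
    {"dx": 0, "dy": 0, "dz": 0, "ax": 0, "ay": 0, "az": 0, "gripper": 0.55},
    {"dx": 0, "dy": 0, "dz": 0, "ax": 0, "ay": 0, "az": 0, "gripper": 0.55},
    {"dx": 0, "dy": 0, "dz": 0, "ax": 0, "ay": 0, "az": 0, "gripper": 1},
    {"dx": 0, "dy": 0, "dz": 0, "ax": 0, "ay": 0, "az": 0, "gripper": 1},
    {"dx": 0, "dy": 0, "dz": -0.05, "ax": 0, "ay": 0, "az": 0, "gripper": 1},
    {"dx": 0, "dy": 0, "dz": -0.15, "ax": 0, "ay": 0, "az": 0, "gripper": 1},
    {"dx": 0, "dy": 0, "dz": -0.15, "ax": 0, "ay": 0, "az": 0, "gripper": 1},
    {"dx": -0.198, "dy": 0.009, "dz": 0, "ax": 0, "ay": 0, "az": 0, "gripper": 1},
    {"dx": -0.198, "dy": 0.009, "dz": 0, "ax": 0, "ay": 0, "az": 0, "gripper": 1},
    {"dx": -0.198, "dy": 0.009, "dz": 0, "ax": 0, "ay": 0, "az": 0, "gripper": 1},
    {"dx": -0.198, "dy": 0.009, "dz": 0, "ax": 0, "ay": 0, "az": 0, "gripper": 1},
    {"dx": -0.198, "dy": 0.009, "dz": 0, "ax": 0, "ay": 0, "az": 0, "gripper": 1},
    {"dx": -0.198, "dy": 0.009, "dz": 0, "ax": 0, "ay": 0, "az": 0, "gripper": 1},
    {"dx": -0.19, "dy": -0.025, "dz": 0, "ax": 0, "ay": 0, "az": 0, "gripper": 1},
    {"dx": -0.19, "dy": -0.025, "dz": 0, "ax": 0, "ay": 0, "az": 0, "gripper": 1},
    {"dx": -0.19, "dy": -0.025, "dz": 0, "ax": 0, "ay": 0, "az": 0, "gripper": 1},
    {"dx": -0.15, "dy": -0.02, "dz": 0.1, "ax": 0, "ay": 0, "az": 0, "gripper": 1},
    {"dx": 0, "dy": 0, "dz": 0, "ax": 0, "ay": 0, "az": 0, "gripper": 1},
    {"dx": 0, "dy": 0, "dz": 0, "ax": 0, "ay": 0, "az": 0, "gripper": 1}
  ]
}}

```text
clock: 11.58
eef_pos: [458.2, -391.9, 113.7]
tool_rot: [-3.142, -0.001, 1.569]
force: [-0.2, 0.8, 0.6]
width: 85.4
gripper_force: 0.0
```

```bash
python3 - <<'E'
from cell import ctrl
from h import *
look(ctrl,"canplaced",[("scene",240,130,160,140),("top",210,160,100,88)])
i=dict(np.load("top_canplaced.npz"));C=cloud(i)
for n in ("top","scene"):
    C=cloud(dict(np.load(n+"_canplaced.npz")))
    P=C[(np.hypot(C[...,0]-472,C[...,1]-179)<40)&(C[...,2]>25)&(C[...,2]<50)]
    print(n,len(P),np.percentile(P[:,2],[50,90]),rect(P))
E
```

```text
top 96 [35.35471324 37.52211081] (array([470.3, 180.4]), array([25.6, 25.1]), 89.6)
scene 51 [32.34187009 34.57535229] (array([472.8, 179.4]), array([29.1, 22.5]), -60.8)
```

View pics/canplaced.png

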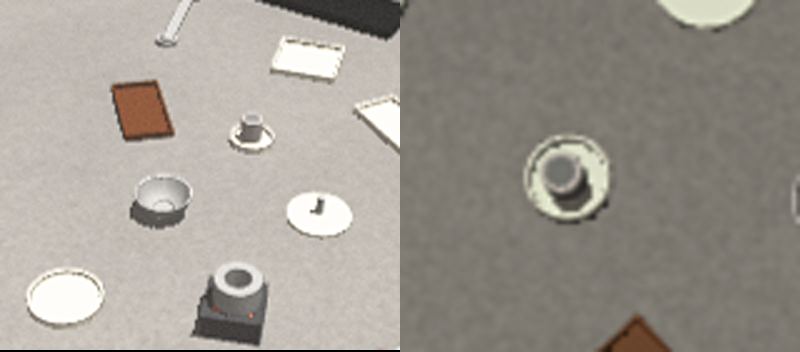

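The can stands in the middle of the small dish, at about (568,175) in the right crop. Now the pump cap.

{"method": "step_arm", "body": {
  "plan": [
    {"dx": -0.027, "dy": 0, "dz": 0, "ax": 0, "ay": 0, "az": 0, "gripper": 1},
    {"dx": 0, "dy": 0, "dz": 0.05, "ax": 0, "ay": 0, "az": 0, "gripper": 1},
    {"dx": 0, "dy": 0, "dz": 0.06, "ax": 0, "ay": 0, "az": 0, "gripper": 1},
    {"dx": 0, "dy": 0, "dz": 0.06, "ax": 0, "ay": 0, "az": 0, "gripper": 1},
    {"dx": 0, "dy": 0, "dz": 0.01, "ax": 0, "ay": 0, "az": 0, "gripper": 1},
    {"dx": 0, "dy": 0, "dz": 0, "ax": 0, "ay": 0, "az": 0, "gripper": 1},
    {"dx": 0, "dy": 0, "dz": 0, "ax": 0, "ay": 0, "az": 0, "gripper": 0},
    {"dx": 0, "dy": 0, "dz": 0, "ax": 0, "ay": 0, "az": 0, "gripper": 0},
    {"dx": 0, "dy": 0, "dz": 0, "ax": 0, "ay": 0, "az": 0, "gripper": 0},
    {"dx": 0, "dy": 0, "dz": 0, "ax": 0, "ay": 0, "az": 0, "gripper": 0},
    {"dx": 0, "dy": 0, "dz": 0, "ax": 0, "ay": 0, "az": 0, "gripper": 0}
  ]
}}

```text
clock: 13.05
eef_pos: [458.5, -401.4, 60.2]
tool_rot: [3.14, 0.001, 1.569]
force: [-0.6, -0.5, 6.4]
width: 50.1
gripper_force: 62.4
```

{"method": "step_arm", "body": {
  "plan": [
    {"dx": 0, "dy": 0, "dz": -0.03, "ax": 0, "ay": 0, "az": 0, "gripper": 0},
    {"dx": 0, "dy": 0, "dz": -0.1, "ax": 0, "ay": 0, "az": 0, "gripper": 0},
    {"dx": 0, "dy": 0, "dz": -0.07, "ax": 0, "ay": 0, "az": 0, "gripper": 0},
    {"dx": 0.15, "dy": -0.007, "dz": 0, "ax": 0, "ay": 0, "az": 0, "gripper": 0},
    {"dx": 0.19, "dy": -0.007, "dz": 0, "ax": 0, "ay": 0, "az": 0, "gripper": 0},
    {"dx": 0.19, "dy": -0.007, "dz": 0, "ax": 0, "ay": 0, "az": 0, "gripper": 0},
    {"dx": 0.15, "dy": -0.007, "dz": 0, "ax": 0, "ay": 0, "az": 0, "gripper": 0},
    {"dx": 0.06, "dy": 0, "dz": 0, "ax": 0, "ay": 0, "az": 0, "gripper": 0},
    {"dx": 0, "dy": 0, "dz": 0.1, "ax": 0, "ay": 0, "az": 0, "gripper": 0},
    {"dx": 0, "dy": 0, "dz": 0.08, "ax": 0, "ay": 0, "az": 0, "gripper": 0},
    {"dx": 0, "dy": 0, "dz": 0, "ax": 0, "ay": 0, "az": 0, "gripper": 0},
    {"dx": 0, "dy": 0, "dz": 0, "ax": 0, "ay": 0, "az": 0, "gripper": 0}
  ]
}}

```text
clock: 14.55
eef_pos: [450.5, -179.8, 65.8]
tool_rot: [3.141, 0.001, 1.568]
force: [-0.7, 0.3, -1.6]
width: 50.1
gripper_force: 62.8
```

{"method": "step_arm", "body": {
  "plan": [
    {"dx": 0, "dy": 0, "dz": 0.06, "ax": 0, "ay": 0, "az": 0, "gripper": 0},
    {"dx": 0, "dy": 0, "dz": 0.03, "ax": 0, "ay": 0, "az": 0, "gripper": 0},
    {"dx": 0, "dy": 0, "dz": 0.013, "ax": 0, "ay": 0, "az": 0, "gripper": 0},
    {"dx": 0, "dy": 0, "dz": 0, "ax": 0, "ay": 0, "az": 0, "gripper": 0},
    {"dx": 0, "dy": 0, "dz": 0.002, "ax": 0, "ay": 0, "az": 0, "gripper": 0},
    {"dx": 0, "dy": 0, "dz": 0.002, "ax": 0, "ay": 0, "az": 0, "gripper": 0},
    {"dx": 0, "dy": 0, "dz": 0, "ax": 0, "ay": 0, "az": 0, "gripper": 0}
  ]
}}

```text
clock: 15.42
eef_pos: [450.2, -178.9, 33.2]
tool_rot: [3.141, 0.0, 1.569]
force: [0.6, -0.3, -0.7]
width: 49.9
gripper_force: 62.8
```

{"method": "step_arm", "body": {
  "plan": [
    {"dx": 0, "dy": 0, "dz": 0.003, "ax": 0, "ay": 0, "az": 0, "gripper": 0},
    {"dx": 0, "dy": 0, "dz": 0, "ax": 0, "ay": 0, "az": 0, "gripper": 0.75},
    {"dx": 0, "dy": 0, "dz": 0, "ax": 0, "ay": 0, "az": 0, "gripper": 1},
    {"dx": 0, "dy": 0, "dz": 0, "ax": 0, "ay": 0, "az": 0, "gripper": 1},
    {"dx": 0, "dy": 0, "dz": 0, "ax": 0, "ay": 0, "az": 0, "gripper": 1},
    {"dx": 0, "dy": 0, "dz": -0.05, "ax": 0, "ay": 0, "az": 0, "gripper": 1},
    {"dx": 0, "dy": 0, "dz": -0.15, "ax": 0, "ay": 0, "az": 0, "gripper": 1},
    {"dx": 0, "dy": 0, "dz": -0.15, "ax": 0, "ay": 0, "az": 0, "gripper": 1},
    {"dx": 0.08, "dy": 0.18, "dz": 0, "ax": 0, "ay": 0, "az": 0, "gripper": 1},
    {"dx": 0.08, "dy": 0.18, "dz": 0, "ax": 0, "ay": 0, "az": 0, "gripper": 1},
    {"dx": 0.08, "dy": 0.18, "dz": 0, "ax": 0, "ay": 0, "az": 0, "gripper": 1},
    {"dx": 0, "dy": 0, "dz": 0.1, "ax": 0, "ay": 0, "az": 0, "gripper": 1},
    {"dx": 0, "dy": 0, "dz": 0, "ax": 0, "ay": 0, "az": 0, "gripper": 1},
    {"dx": 0, "dy": 0, "dz": 0, "ax": 0, "ay": 0, "az": 0, "gripper": 1}
  ]
}}

```text
clock: 17.18
eef_pos: [611.7, -108.1, 108.3]
tool_rot: [3.142, 0.001, 1.568]
force: [-1.0, -0.3, 0.0]
width: 85.5
gripper_force: 0.0
```

```bash
python3 - <<'E'
from cell import ctrl
from h import *
look(ctrl,"capplaced",[("scene",180,190,160,140),("top",350,160,160,140)])
for n in ("top","scene"):
    C=cloud(dict(np.load(n+"_capplaced.npz")))
    for nm,c,r,a,b in(("cap",(450,-179),45,26,45),("hs",(459,-400),75,20,36)):
        P=C[(np.hypot(C[...,0]-c[0],C[...,1]-c[1])<r)&(C[...,2]>a)&(C[...,2]<b)]
        print(nm,n,len(P),np.percentile(P[:,2],[10,50,90]) if len(P) else 0,rect(P))
E
```

```text
cap top 327 [29.71920689 33.00797163 36.04484492] (array([ 449.7, -176.9]), array([50.4, 49. ]), -2.8)
hs top 581 [22.51630932 28.33578666 32.39656399] (array([ 457.2, -401.4]), array([97.3, 42.1]), -12.4)
cap scene 251 [29.42284671 31.24582368 33.1848628 ] (array([ 451.5, -180.1]), array([51. , 50.1]), -80.1)
hs scene 643 [21.85187875 27.46287619 29.80609153] (array([ 458. , -403.2]), array([98.2, 41.1]), -13.5)
```

View pics/capplaced.png

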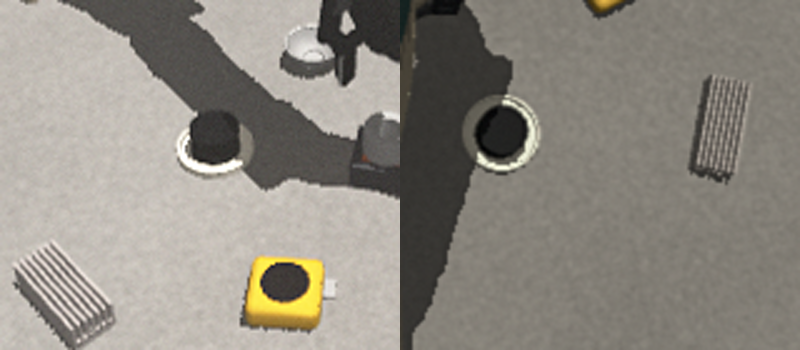

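The cap sits flat in the large dish at (502,130) in the right crop. Next the ring.

{"method": "step_arm", "body": {
  "plan": [
    {"dx": 0.006, "dy": 0.007, "dz": 0, "ax": 0, "ay": 0, "az": 0, "gripper": 1},
    {"dx": 0, "dy": 0, "dz": 0.06, "ax": 0, "ay": 0, "az": 0, "gripper": 1},
    {"dx": 0, "dy": 0, "dz": 0.06, "ax": 0, "ay": 0, "az": 0, "gripper": 1},
    {"dx": 0, "dy": 0, "dz": 0.04, "ax": 0, "ay": 0, "az": 0, "gripper": 1},
    {"dx": 0, "dy": 0, "dz": 0, "ax": 0, "ay": 0, "az": 0, "gripper": 1},
    {"dx": 0, "dy": 0, "dz": 0, "ax": 0, "ay": 0, "az": 0, "gripper": 0},
    {"dx": 0, "dy": 0, "dz": 0, "ax": 0, "ay": 0, "az": 0, "gripper": 0},
    {"dx": 0, "dy": 0, "dz": 0, "ax": 0, "ay": 0, "az": 0, "gripper": 0},
    {"dx": 0, "dy": 0, "dz": 0, "ax": 0, "ay": 0, "az": 0, "gripper": 0},
    {"dx": 0, "dy": 0, "dz": 0, "ax": 0, "ay": 0, "az": 0, "gripper": 0}
  ]
}}

```text
clock: 18.52
eef_pos: [614.9, -105.6, 60.3]
tool_rot: [3.14, 0.0, 1.569]
force: [-1.7, -0.1, 5.3]
width: 48.9
gripper_force: 61.7
```

{"method": "step_arm", "body": {
  "plan": [
    {"dx": 0, "dy": 0, "dz": -0.03, "ax": 0, "ay": 0, "az": 0, "gripper": 0},
    {"dx": 0, "dy": 0, "dz": -0.1, "ax": 0, "ay": 0, "az": 0, "gripper": 0},
    {"dx": 0, "dy": 0, "dz": -0.07, "ax": 0, "ay": 0, "az": 0, "gripper": 0},
    {"dx": 0.14, "dy": -0.002, "dz": 0, "ax": 0, "ay": 0, "az": 0, "gripper": 0},
    {"dx": 0.18, "dy": -0.002, "dz": 0, "ax": 0, "ay": 0, "az": 0, "gripper": 0},
    {"dx": 0.18, "dy": -0.002, "dz": 0, "ax": 0, "ay": 0, "az": 0, "gripper": 0},
    {"dx": 0.157, "dy": -0.002, "dz": 0, "ax": 0, "ay": 0, "az": 0, "gripper": 0},
    {"dx": 0, "dy": 0, "dz": 0.07, "ax": 0, "ay": 0, "az": 0, "gripper": 0},
    {"dx": 0, "dy": 0, "dz": 0.07, "ax": 0, "ay": 0, "az": 0, "gripper": 0},
    {"dx": 0, "dy": 0, "dz": 0, "ax": 0, "ay": 0, "az": 0, "gripper": 0},
    {"dx": 0, "dy": 0, "dz": 0, "ax": 0, "ay": 0, "az": 0, "gripper": 0}
  ]
}}

```text
clock: 19.9
eef_pos: [612.8, 91.4, 77.9]
tool_rot: [3.141, 0.0, 1.569]
force: [0.1, -0.2, -1.3]
width: 48.7
gripper_force: 62.3
```

{"method": "step_arm", "body": {
  "plan": [
    {"dx": 0, "dy": 0, "dz": 0.05, "ax": 0, "ay": 0, "az": 0, "gripper": 0},
    {"dx": 0, "dy": 0, "dz": 0.04, "ax": 0, "ay": 0, "az": 0, "gripper": 0},
    {"dx": 0, "dy": 0, "dz": 0.03, "ax": 0, "ay": 0, "az": 0, "gripper": 0},
    {"dx": 0, "dy": 0, "dz": 0.015, "ax": 0, "ay": 0, "az": 0, "gripper": 0},
    {"dx": 0, "dy": 0, "dz": 0, "ax": 0, "ay": 0, "az": 0, "gripper": 0},
    {"dx": 0, "dy": 0, "dz": 0.003, "ax": 0, "ay": 0, "az": 0, "gripper": 0},
    {"dx": 0, "dy": 0, "dz": 0, "ax": 0, "ay": 0, "az": 0, "gripper": 0}
  ]
}}

```text
clock: 20.78
eef_pos: [612.4, 91.7, 36.0]
tool_rot: [3.141, -0.0, 1.569]
force: [-0.0, 0.5, -2.3]
width: 48.8
gripper_force: 62.3
```

{"method": "step_arm", "body": {
  "plan": [
    {"dx": 0, "dy": 0, "dz": 0.003, "ax": 0, "ay": 0, "az": 0, "gripper": 0},
    {"dx": 0, "dy": 0, "dz": 0, "ax": 0, "ay": 0, "az": 0, "gripper": 0.75},
    {"dx": 0, "dy": 0, "dz": 0, "ax": 0, "ay": 0, "az": 0, "gripper": 1},
    {"dx": 0, "dy": 0, "dz": 0, "ax": 0, "ay": 0, "az": 0, "gripper": 1},
    {"dx": 0, "dy": 0, "dz": 0, "ax": 0, "ay": 0, "az": 0, "gripper": 1},
    {"dx": 0, "dy": 0, "dz": -0.05, "ax": 0, "ay": 0, "az": 0, "gripper": 1},
    {"dx": 0, "dy": 0, "dz": -0.15, "ax": 0, "ay": 0, "az": 0, "gripper": 1},
    {"dx": 0, "dy": 0, "dz": -0.15, "ax": 0, "ay": 0, "az": 0, "gripper": 1},
    {"dx": -0.183, "dy": -0.057, "dz": 0, "ax": 0, "ay": 0, "az": 0, "gripper": 1},
    {"dx": -0.183, "dy": -0.057, "dz": 0, "ax": 0, "ay": 0, "az": 0, "gripper": 1},
    {"dx": -0.183, "dy": -0.057, "dz": 0, "ax": 0, "ay": 0, "az": 0, "gripper": 1},
    {"dx": -0.183, "dy": -0.057, "dz": 0, "ax": 0, "ay": 0, "az": 0, "gripper": 1},
    {"dx": -0.183, "dy": -0.057, "dz": 0, "ax": 0, "ay": 0, "az": 0, "gripper": 1},
    {"dx": -0.183, "dy": -0.057, "dz": 0, "ax": 0, "ay": 0, "az": 0, "gripper": 1},
    {"dx": -0.183, "dy": -0.057, "dz": 0, "ax": 0, "ay": 0, "az": 0, "gripper": 1},
    {"dx": -0.183, "dy": -0.057, "dz": 0, "ax": 0, "ay": 0, "az": 0, "gripper": 1},
    {"dx": -0.183, "dy": -0.057, "dz": 0, "ax": 0, "ay": 0, "az": 0, "gripper": 1}
  ]
}}

```text
clock: 22.9
eef_pos: [456.9, -404.1, 141.1]
tool_rot: [3.141, 0.001, 1.569]
force: [1.1, -0.8, -0.6]
width: 85.2
gripper_force: 0.0
```

{"method": "step_arm", "body": {
  "plan": [
    {"dx": 0, "dy": 0, "dz": 0, "ax": 0, "ay": 0, "az": -0.107, "gripper": 1},
    {"dx": 0, "dy": 0, "dz": 0, "ax": 0, "ay": 0, "az": -0.107, "gripper": 1},
    {"dx": 0, "dy": 0, "dz": 0, "ax": 0, "ay": 0, "az": -0.107, "gripper": 1},
    {"dx": 0, "dy": 0, "dz": 0, "ax": 0, "ay": 0, "az": -0.107, "gripper": 1},
    {"dx": 0, "dy": 0, "dz": 0, "ax": 0, "ay": 0, "az": -0.107, "gripper": 1},
    {"dx": 0, "dy": 0, "dz": 0, "ax": 0, "ay": 0, "az": -0.107, "gripper": 1},
    {"dx": 0, "dy": 0, "dz": 0, "ax": 0, "ay": 0, "az": -0.107, "gripper": 1},
    {"dx": 0, "dy": 0, "dz": 0, "ax": 0, "ay": 0, "az": -0.107, "gripper": 1},
    {"dx": 0, "dy": 0, "dz": 0, "ax": 0, "ay": 0, "az": 0, "gripper": 1},
    {"dx": 0, "dy": 0, "dz": 0, "ax": 0, "ay": 0, "az": 0, "gripper": 1}
  ]
}}

```text
clock: 24.15
eef_pos: [457.4, -402.4, 140.4]
tool_rot: [-3.141, 0.0, 2.91]
force: [0.7, -0.2, -0.0]
width: 85.4
gripper_force: 0.0
```

```bash
python3 - <<'E'
from cell import ctrl
from h import *
look(ctrl,"ring",[("scene",310,170,120,105),("top",260,110,140,122)])
for n in ("top","scene"):
    C=cloud(dict(np.load(n+"_ring.npz")))
    for nm,c,r,a,b in(("ring",(612.5,91.5),45,28,45),("tr",(612.5,-107),60,20,36)):
        P=C[(np.hypot(C[...,0]-c[0],C[...,1]-c[1])<r)&(C[...,2]>a)&(C[...,2]<b)]
        print(nm,n,len(P),np.percentile(P[:,2],[10,50,90]) if len(P) else 0,rect(P))
print(ctrl.read_state()["qpos"])
E
```

```text
ring top 210 [31.14280784 34.56270369 37.66897639] (array([611.8,  92.5]), array([48.4, 47.6]), 78.5)
tr top 552 [24.20276066 28.85117773 32.3019879 ] (array([ 612.1, -106.2]), array([63.4, 61.6]), 21.3)
ring scene 134 [29.52494733 32.47780793 34.63565751] (array([614.5,  90.8]), array([48.5, 46.9]), 84.8)
tr scene 473 [23.53391939 27.46536521 29.67164687] (array([ 613.3, -108.2]), array([63.4, 62.3]), -67.7)
[ 0.70272466  0.70728722 -0.04487763  1.73698122  0.04603636  0.69817279
  1.97431297]
```

View pics/ring.png

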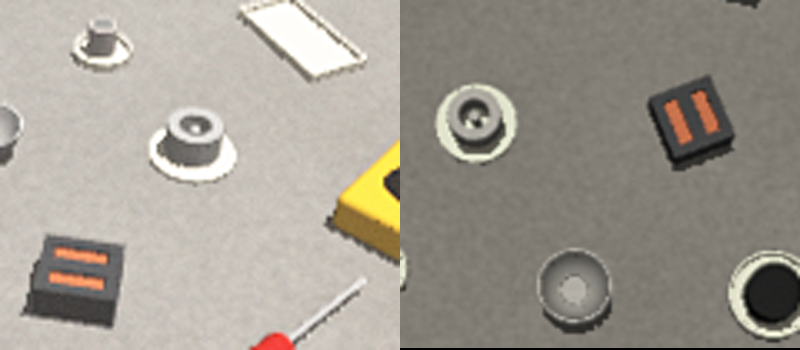

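The ring is over the post and flat, top at about 35. The heat sink is next.

{"method": "step_arm", "body": {
  "plan": [
    {"dx": 0, "dy": 0, "dz": 0.1, "ax": 0, "ay": 0, "az": 0, "gripper": 1},
    {"dx": 0, "dy": 0, "dz": 0.12, "ax": 0, "ay": 0, "az": 0, "gripper": 1},
    {"dx": 0, "dy": 0, "dz": 0.08, "ax": 0, "ay": 0, "az": 0, "gripper": 1},
    {"dx": 0, "dy": 0, "dz": 0.06, "ax": 0, "ay": 0, "az": 0, "gripper": 1},
    {"dx": 0, "dy": 0, "dz": 0, "ax": 0, "ay": 0, "az": 0, "gripper": 1},
    {"dx": 0, "dy": 0, "dz": 0, "ax": 0, "ay": 0, "az": 0, "gripper": 0},
    {"dx": 0, "dy": 0, "dz": 0, "ax": 0, "ay": 0, "az": 0, "gripper": 0},
    {"dx": 0, "dy": 0, "dz": 0, "ax": 0, "ay": 0, "az": 0, "gripper": 0},
    {"dx": 0, "dy": 0, "dz": 0, "ax": 0, "ay": 0, "az": 0, "gripper": 0},
    {"dx": 0, "dy": 0, "dz": 0, "ax": 0, "ay": 0, "az": 0, "gripper": 0},
    {"dx": 0, "dy": 0, "dz": 0, "ax": 0, "ay": 0, "az": 0, "gripper": 0}
  ]
}}

```text
clock: 25.62
eef_pos: [458.0, -402.7, 33.2]
tool_rot: [-3.141, 0.002, 2.913]
force: [-0.6, -0.3, 5.7]
width: 38.6
gripper_force: 62.5
```

{"method": "step_arm", "body": {
  "plan": [
    {"dx": 0, "dy": 0, "dz": -0.05, "ax": 0, "ay": 0, "az": 0, "gripper": 0},
    {"dx": 0, "dy": 0, "dz": -0.15, "ax": 0, "ay": 0, "az": 0, "gripper": 0},
    {"dx": 0, "dy": 0, "dz": -0.19, "ax": 0, "ay": 0, "az": 0, "gripper": 0},
    {"dx": 0, "dy": 0.12, "dz": 0, "ax": 0, "ay": 0, "az": 0, "gripper": 0},
    {"dx": 0, "dy": 0.2, "dz": 0, "ax": 0, "ay": 0, "az": 0, "gripper": 0},
    {"dx": 0, "dy": 0.2, "dz": 0, "ax": 0, "ay": 0, "az": 0, "gripper": 0},
    {"dx": 0, "dy": 0.2, "dz": 0, "ax": 0, "ay": 0, "az": 0, "gripper": 0},
    {"dx": 0, "dy": 0.2, "dz": 0, "ax": 0, "ay": 0, "az": 0, "gripper": 0},
    {"dx": 0, "dy": 0.2, "dz": 0, "ax": 0, "ay": 0, "az": 0, "gripper": 0},
    {"dx": 0, "dy": 0.2, "dz": 0, "ax": 0, "ay": 0, "az": 0, "gripper": 0},
    {"dx": 0, "dy": 0.2, "dz": 0, "ax": 0, "ay": 0, "az": 0, "gripper": 0},
    {"dx": 0, "dy": 0.2, "dz": 0, "ax": 0, "ay": 0, "az": 0, "gripper": 0},
    {"dx": 0, "dy": 0.2, "dz": 0, "ax": 0, "ay": 0, "az": 0, "gripper": 0},
    {"dx": 0, "dy": 0.2, "dz": 0, "ax": 0, "ay": 0, "az": 0, "gripper": 0},
    {"dx": 0, "dy": 0.2, "dz": 0, "ax": 0, "ay": 0, "az": 0, "gripper": 0},
    {"dx": 0, "dy": 0.12, "dz": 0, "ax": 0, "ay": 0, "az": 0, "gripper": 0},
    {"dx": 0, "dy": 0, "dz": 0, "ax": 0, "ay": 0, "az": 0.104, "gripper": 0},
    {"dx": 0, "dy": 0, "dz": 0, "ax": 0, "ay": 0, "az": 0.104, "gripper": 0},
    {"dx": 0, "dy": 0, "dz": 0, "ax": 0, "ay": 0, "az": 0, "gripper": 0},
    {"dx": 0, "dy": 0, "dz": 0, "ax": 0, "ay": 0, "az": 0, "gripper": 0}
  ]
}}

```text
clock: 28.12
eef_pos: [622.8, 310.9, 149.2]
tool_rot: [3.142, -0.0, 2.589]
force: [-0.3, -0.5, -2.3]
width: 38.4
gripper_force: 61.7
```

{"method": "step_arm", "body": {
  "plan": [
    {"dx": -0.006, "dy": 0, "dz": 0.1, "ax": 0, "ay": 0, "az": 0, "gripper": 0},
    {"dx": 0, "dy": 0, "dz": 0.12, "ax": 0, "ay": 0, "az": 0, "gripper": 0},
    {"dx": 0, "dy": 0, "dz": 0.08, "ax": 0, "ay": 0, "az": 0, "gripper": 0},
    {"dx": 0, "dy": 0, "dz": 0.04, "ax": 0, "ay": 0, "az": 0, "gripper": 0},
    {"dx": 0, "dy": 0, "dz": 0.025, "ax": 0, "ay": 0, "az": 0, "gripper": 0},
    {"dx": 0, "dy": 0, "dz": 0.005, "ax": 0, "ay": 0, "az": 0, "gripper": 0},
    {"dx": 0, "dy": 0, "dz": 0, "ax": 0, "ay": 0, "az": 0, "gripper": 0},
    {"dx": 0, "dy": 0, "dz": 0, "ax": 0, "ay": 0, "az": 0, "gripper": 0}
  ]
}}

```text
clock: 29.12
eef_pos: [625.0, 310.2, 38.8]
tool_rot: [3.14, 0.001, 2.587]
force: [-0.1, 1.0, -2.2]
width: 38.3
gripper_force: 61.7
```

{"method": "step_arm", "body": {
  "plan": [
    {"dx": 0, "dy": 0, "dz": 0.005, "ax": 0, "ay": 0, "az": 0, "gripper": 0},
    {"dx": 0, "dy": 0, "dz": 0.003, "ax": 0, "ay": 0, "az": 0, "gripper": 0},
    {"dx": 0, "dy": 0, "dz": 0, "ax": 0, "ay": 0, "az": 0, "gripper": 0},
    {"dx": 0, "dy": 0, "dz": 0, "ax": 0, "ay": 0, "az": 0, "gripper": 0}
  ]
}}

```text
clock: 29.62
eef_pos: [624.7, 310.1, 36.2]
tool_rot: [3.141, 0.0, 2.587]
force: [-2.3, 0.1, 5.7]
width: 38.5
gripper_force: 62.5
```

{"method": "step_arm", "body": {
  "plan": [
    {"dx": 0, "dy": 0, "dz": 0, "ax": 0, "ay": 0, "az": 0, "gripper": 0.65},
    {"dx": 0, "dy": 0, "dz": 0, "ax": 0, "ay": 0, "az": 0, "gripper": 1},
    {"dx": 0, "dy": 0, "dz": 0, "ax": 0, "ay": 0, "az": 0, "gripper": 1},
    {"dx": 0, "dy": 0, "dz": 0, "ax": 0, "ay": 0, "az": 0, "gripper": 1},
    {"dx": 0, "dy": 0, "dz": -0.05, "ax": 0, "ay": 0, "az": 0, "gripper": 1},
    {"dx": 0, "dy": 0, "dz": -0.15, "ax": 0, "ay": 0, "az": 0, "gripper": 1},
    {"dx": 0, "dy": 0, "dz": -0.18, "ax": 0, "ay": 0, "az": 0.1, "gripper": 1},
    {"dx": 0, "dy": 0, "dz": 0, "ax": 0, "ay": 0, "az": 0.1, "gripper": 1},
    {"dx": 0, "dy": 0, "dz": 0, "ax": 0, "ay": 0, "az": 0.1, "gripper": 1},
    {"dx": 0, "dy": 0, "dz": 0, "ax": 0, "ay": 0, "az": 0.102, "gripper": 1},
    {"dx": -0.182, "dy": -0.08, "dz": 0, "ax": 0, "ay": 0, "az": 0, "gripper": 1},
    {"dx": -0.182, "dy": -0.08, "dz": 0, "ax": 0, "ay": 0, "az": 0, "gripper": 1},
    {"dx": -0.182, "dy": -0.08, "dz": 0, "ax": 0, "ay": 0, "az": 0, "gripper": 1},
    {"dx": -0.182, "dy": -0.08, "dz": 0, "ax": 0, "ay": 0, "az": 0, "gripper": 1},
    {"dx": -0.182, "dy": -0.08, "dz": 0, "ax": 0, "ay": 0, "az": 0, "gripper": 1},
    {"dx": -0.182, "dy": -0.08, "dz": 0, "ax": 0, "ay": 0, "az": 0, "gripper": 1},
    {"dx": -0.182, "dy": -0.08, "dz": 0, "ax": 0, "ay": 0, "az": 0, "gripper": 1},
    {"dx": 0, "dy": 0, "dz": 0.15, "ax": 0, "ay": 0, "az": 0, "gripper": 1},
    {"dx": 0, "dy": 0, "dz": 0, "ax": 0, "ay": 0, "az": 0, "gripper": 1},
    {"dx": 0, "dy": 0, "dz": 0, "ax": 0, "ay": 0, "az": 0, "gripper": 1}
  ]
}}

```text
clock: 32.12
eef_pos: [613.1, -106.1, 105.8]
tool_rot: [3.14, -0.0, 1.957]
force: [0.9, -0.3, 1.0]
width: 85.3
gripper_force: 0.0
```

```bash
python3 - <<'E'
from cell import ctrl
from h import *
look(ctrl,"hs",[("scene",340,130,120,105),("top",140,100,140,122)])
for n in ("top","scene"):
    C=cloud(dict(np.load(n+"_hs.npz")))
    P=C[(np.hypot(C[...,0]-624,C[...,1]-310)<75)&(C[...,2]>24)&(C[...,2]<45)]
    print(n,len(P),np.percentile(P[:,2],[10,50,90]) if len(P) else 0,rect(P))
E
```

```text
top 552 [26.28674908 31.17671966 34.973081  ] (array([624.1, 310.6]), array([96.9, 42.7]), -32.0)
scene 255 [26.53252172 30.11012825 32.46320203] (array([626.3, 308.4]), array([98.6, 45.2]), -31.4)
```

View pics/hs.png

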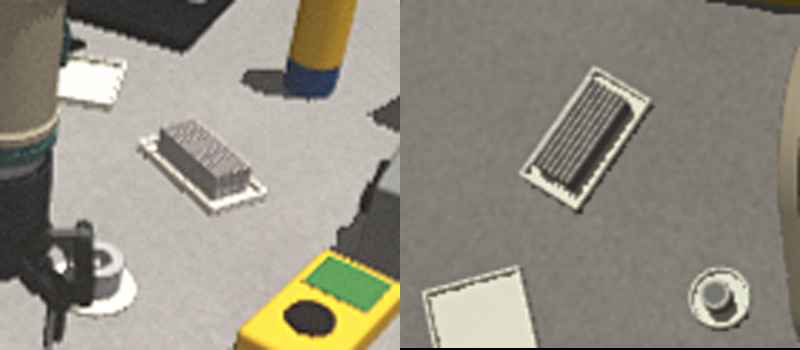

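The heat sink lies flat in the long tray, at (585,137) in the right crop. Now the transformer.

{"method": "step_arm", "body": {
  "plan": [
    {"dx": -0.003, "dy": 0, "dz": 0.06, "ax": 0, "ay": 0, "az": 0, "gripper": 1},
    {"dx": 0, "dy": 0, "dz": 0.08, "ax": 0, "ay": 0, "az": 0, "gripper": 1},
    {"dx": 0, "dy": 0, "dz": 0.08, "ax": 0, "ay": 0, "az": 0, "gripper": 1},
    {"dx": 0, "dy": 0, "dz": 0.04, "ax": 0, "ay": 0, "az": 0, "gripper": 1},
    {"dx": 0, "dy": 0, "dz": 0, "ax": 0, "ay": 0, "az": 0, "gripper": 1},
    {"dx": 0, "dy": 0, "dz": 0, "ax": 0, "ay": 0, "az": 0, "gripper": 0},
    {"dx": 0, "dy": 0, "dz": 0, "ax": 0, "ay": 0, "az": 0, "gripper": 0},
    {"dx": 0, "dy": 0, "dz": 0, "ax": 0, "ay": 0, "az": 0, "gripper": 0},
    {"dx": 0, "dy": 0, "dz": 0, "ax": 0, "ay": 0, "az": 0, "gripper": 0},
    {"dx": 0, "dy": 0, "dz": 0, "ax": 0, "ay": 0, "az": 0, "gripper": 0}
  ]
}}

```text
clock: 33.48
eef_pos: [613.3, -108.5, 27.7]
tool_rot: [3.14, 0.001, 1.955]
force: [-0.1, 0.4, 5.5]
width: 60.8
gripper_force: 68.3
```

{"method": "step_arm", "body": {
  "plan": [
    {"dx": 0, "dy": 0, "dz": -0.04, "ax": 0, "ay": 0, "az": 0, "gripper": 0},
    {"dx": 0, "dy": 0, "dz": -0.15, "ax": 0, "ay": 0, "az": 0, "gripper": 0},
    {"dx": 0, "dy": 0, "dz": -0.18, "ax": 0, "ay": 0, "az": 0, "gripper": 0},
    {"dx": 0.12, "dy": 0.012, "dz": 0, "ax": 0, "ay": 0, "az": 0, "gripper": 0},
    {"dx": 0.19, "dy": 0.012, "dz": 0, "ax": 0, "ay": 0, "az": 0, "gripper": 0},
    {"dx": 0.19, "dy": 0.012, "dz": 0, "ax": 0, "ay": 0, "az": 0, "gripper": 0},
    {"dx": 0.19, "dy": 0.012, "dz": 0, "ax": 0, "ay": 0, "az": 0, "gripper": 0},
    {"dx": 0.19, "dy": 0.012, "dz": 0, "ax": 0, "ay": 0, "az": 0, "gripper": 0},
    {"dx": 0.19, "dy": 0.012, "dz": 0, "ax": 0, "ay": 0, "az": 0, "gripper": 0},
    {"dx": 0.19, "dy": 0.012, "dz": 0, "ax": 0, "ay": 0, "az": 0, "gripper": 0},
    {"dx": 0.19, "dy": 0.012, "dz": 0, "ax": 0, "ay": 0, "az": 0, "gripper": 0},
    {"dx": 0.19, "dy": 0.012, "dz": 0, "ax": 0, "ay": 0, "az": 0, "gripper": 0},
    {"dx": 0.12, "dy": 0.012, "dz": 0, "ax": 0, "ay": 0, "az": 0, "gripper": 0},
    {"dx": 0, "dy": 0, "dz": 0.15, "ax": 0, "ay": 0, "az": 0.067, "gripper": 0},
    {"dx": 0, "dy": 0, "dz": 0, "ax": 0, "ay": 0, "az": 0, "gripper": 0},
    {"dx": 0, "dy": 0, "dz": 0, "ax": 0, "ay": 0, "az": 0, "gripper": 0},
    {"dx": 0, "dy": 0, "dz": 0, "ax": 0, "ay": 0, "az": 0, "gripper": 0}
  ]
}}

```text
clock: 35.6
eef_pos: [449.2, 394.6, 94.2]
tool_rot: [3.139, -0.001, 1.849]
force: [1.0, 0.2, -4.0]
width: 60.7
gripper_force: 68.7
```

{"method": "step_arm", "body": {
  "plan": [
    {"dx": 0, "dy": -0.011, "dz": 0, "ax": 0, "ay": 0, "az": 0, "gripper": 0},
    {"dx": 0, "dy": 0, "dz": 0.08, "ax": 0, "ay": 0, "az": 0, "gripper": 0},
    {"dx": 0, "dy": 0, "dz": 0.07, "ax": 0, "ay": 0, "az": 0, "gripper": 0},
    {"dx": 0, "dy": 0, "dz": 0.04, "ax": 0, "ay": 0, "az": 0, "gripper": 0},
    {"dx": 0, "dy": 0, "dz": 0.01, "ax": 0, "ay": 0, "az": 0, "gripper": 0},
    {"dx": 0, "dy": 0, "dz": 0, "ax": 0, "ay": 0, "az": 0, "gripper": 0},
    {"dx": 0, "dy": 0, "dz": 0.004, "ax": 0, "ay": 0, "az": 0, "gripper": 0},
    {"dx": 0, "dy": 0, "dz": 0, "ax": 0, "ay": 0, "az": 0, "gripper": 0}
  ]
}}

```text
clock: 36.6
eef_pos: [444.9, 394.1, 31.7]
tool_rot: [3.141, -0.0, 1.85]
force: [0.1, -0.5, -4.2]
width: 61.0
gripper_force: 68.7
```

{"method": "step_arm", "body": {
  "plan": [
    {"dx": 0, "dy": 0.002, "dz": 0.003, "ax": 0, "ay": 0, "az": 0, "gripper": 0},
    {"dx": 0, "dy": 0, "dz": 0.002, "ax": 0, "ay": 0, "az": 0, "gripper": 0},
    {"dx": 0, "dy": 0, "dz": 0, "ax": 0, "ay": 0, "az": 0, "gripper": 0}
  ]
}}

```text
clock: 36.98
eef_pos: [445.3, 394.2, 30.7]
tool_rot: [3.141, -0.001, 1.85]
force: [-2.8, -1.5, 5.1]
width: 60.4
gripper_force: 69.8
```

{"method": "step_arm", "body": {
  "plan": [
    {"dx": 0, "dy": 0, "dz": 0, "ax": 0, "ay": 0, "az": 0, "gripper": 0.85},
    {"dx": 0, "dy": 0, "dz": 0, "ax": 0, "ay": 0, "az": 0, "gripper": 1},
    {"dx": 0, "dy": 0, "dz": 0, "ax": 0, "ay": 0, "az": 0, "gripper": 1},
    {"dx": 0, "dy": 0, "dz": 0, "ax": 0, "ay": 0, "az": 0, "gripper": 1},
    {"dx": 0, "dy": 0, "dz": -0.05, "ax": 0, "ay": 0, "az": 0, "gripper": 1},
    {"dx": 0, "dy": 0, "dz": -0.15, "ax": 0, "ay": 0, "az": 0, "gripper": 1},
    {"dx": 0, "dy": 0, "dz": -0.19, "ax": 0, "ay": 0, "az": 0, "gripper": 1},
    {"dx": 0, "dy": 0, "dz": -0.19, "ax": 0, "ay": 0, "az": 0, "gripper": 1},
    {"dx": -0.19, "dy": 0, "dz": 0, "ax": 0, "ay": 0, "az": 0, "gripper": 1},
    {"dx": -0.19, "dy": 0, "dz": 0, "ax": 0, "ay": 0, "az": 0, "gripper": 1},
    {"dx": -0.19, "dy": 0, "dz": 0, "ax": 0, "ay": 0, "az": 0, "gripper": 1},
    {"dx": -0.19, "dy": 0, "dz": 0, "ax": 0, "ay": 0, "az": 0, "gripper": 1},
    {"dx": -0.19, "dy": 0, "dz": 0, "ax": 0, "ay": 0, "az": 0, "gripper": 1},
    {"dx": -0.19, "dy": 0, "dz": 0, "ax": 0, "ay": 0, "az": 0, "gripper": 1},
    {"dx": 0, "dy": 0, "dz": 0, "ax": 0, "ay": 0, "az": 0, "gripper": 1},
    {"dx": 0, "dy": 0, "dz": 0, "ax": 0, "ay": 0, "az": 0, "gripper": 1}
  ]
}}

```text
clock: 38.98
eef_pos: [539.4, 65.6, 204.4]
tool_rot: [3.141, -0.001, 1.85]
force: [-0.3, 0.6, 1.0]
width: 85.5
gripper_force: 0.0
```

```bash
python3 - <<'E'
from cell import ctrl
from h import *
look(ctrl,"end",[("scene",220,120,230,200),("top",130,100,300,260)])
for n in ("top","scene"):
    C=cloud(dict(np.load(n+"_end.npz")))
    P=C[(np.hypot(C[...,0]-446,C[...,1]-394)<60)&(C[...,2]>24)&(C[...,2]<45)]
    print(n,len(P),np.percentile(P[:,2],[10,50,90]) if len(P) else 0,rect(P))
E
```

```text
top 30 [30.46352504 32.88967848 34.77417874] (array([469.7, 408. ]), array([24.1, 11.2]), 86.6)
scene 96 [26.24565214 30.50457388 32.66630999] (array([447.6, 390. ]), array([62.7, 62. ]), -77.3)
```

View pics/end.png

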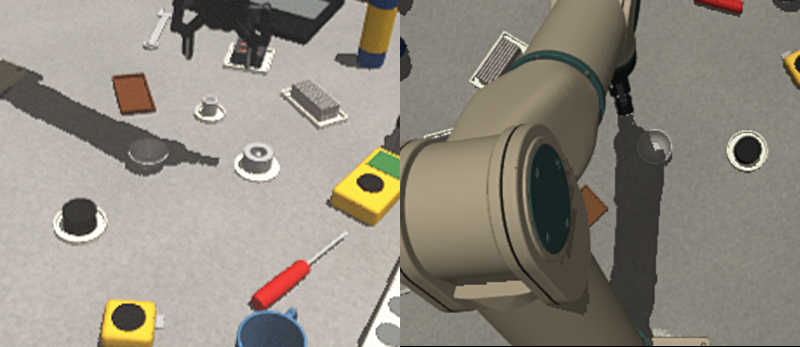

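The arm hides the square tray in both views, so I'll move it further aside for a clear last look.

{"method": "step_arm", "body": {
  "plan": [
    {"dx": -0.19, "dy": -0.05, "dz": 0, "ax": 0, "ay": 0, "az": 0, "gripper": 1},
    {"dx": -0.19, "dy": -0.05, "dz": 0, "ax": 0, "ay": 0, "az": 0, "gripper": 1},
    {"dx": -0.19, "dy": -0.05, "dz": 0, "ax": 0, "ay": 0, "az": 0, "gripper": 1},
    {"dx": -0.19, "dy": -0.05, "dz": 0, "ax": 0, "ay": 0, "az": 0, "gripper": 1},
    {"dx": -0.19, "dy": -0.05, "dz": 0, "ax": 0, "ay": 0, "az": 0, "gripper": 1},
    {"dx": -0.19, "dy": -0.05, "dz": 0, "ax": 0, "ay": 0, "az": 0, "gripper": 1},
    {"dx": 0, "dy": 0, "dz": 0, "ax": 0, "ay": 0, "az": 0, "gripper": 1},
    {"dx": 0, "dy": 0, "dz": 0, "ax": 0, "ay": 0, "az": 0, "gripper": 1}
  ]
}}

```text
clock: 40.08
eef_pos: [547.8, -286.3, 203.4]
tool_rot: [3.142, -0.002, 1.852]
force: [0.2, -0.2, 0.5]
width: 85.2
gripper_force: 0.0
```

```bash
python3 - <<'E'
from cell import ctrl
from h import *
look(ctrl,"end2",[("scene",320,120,130,112),("top",130,110,200,172)])
for n in ("top","scene"):
    C=cloud(dict(np.load(n+"_end2.npz")))
    P=C[(np.hypot(C[...,0]-446,C[...,1]-394)<60)&(C[...,2]>24)&(C[...,2]<45)]
    print(n,len(P),np.percentile(P[:,2],[10,50,90]) if len(P) else 0,rect(P))
E
```

```text
top 597 [27.60045274 31.74120891 35.27136987] (array([444.5, 396.2]), array([64.2, 62.5]), 15.5)
scene 174 [26.56582337 30.19176969 32.65954325] (array([445.9, 395.8]), array([68.3, 62. ]), -74.4)
```

View pics/end2.png

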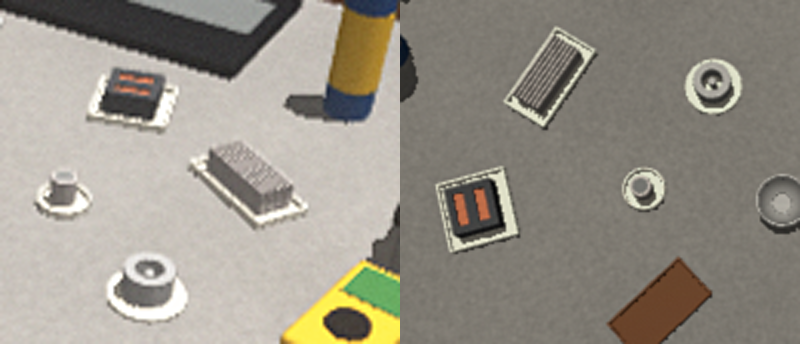

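The transformer lies flat and square in its tray at (475,207) in the right crop. The heat sink, ring and can are in place too, and the cap was in its dish in the view before. Handing in.

```bash
python3 -c "
from cell import ctrl
print(ctrl.finish_job())"
```

```text
the job is handed in; nothing more can be done
None
```

All five parts lie flat, same side up, in their own white trays, the gripper is open and clear, and I handed the job in at about 40 s on the clock; no verdict came back.

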